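Eject the pipe collar and set it on the blind flange

TASK

Two ejector nests stand on the welding bench: one holds a round pipe collar with an open bore, the other a six-sided plug. Push down the pedal of the collar's nest so that the collar is raised well out of its pocket from below, then lift the collar out and set it down, standing upright, on the middle of the large round flange with four bolt holes. Do not let it drop, and leave the plug seated in its nest.

Things in the scene. Friction and masses are not known exactly. Their poses are not given: they have to be found in the camera images.
- collar_center (a point): Centre (half-way up) of the loose round steel collar: plain upright ring, diameter 40, height 40, bore 16 mm, 0.28 kg; z is its axis. At first it sits flush, ungrippable, in a 44 mm pocket of an aluminium block 100 mm square, top 112 mm above the bench (this point 92). Its pedal, fully down, raises it 28 mm on a pin from below; 28 mm then stands out, upright, and stays up when the pedal is let go.
- collar_pedal_top (a point): Centre of the top of the black pedal pad (40 x 50 mm) of the collar's nest, on the robot's side, about 145 mm from the pocket's axis; z is the pad's upward normal. It starts 76 mm above the bench, leaning 11 degrees; pushed straight down it sinks 28 mm to its stop (leaning 11 degrees the other way). It takes 10 to 14 N and stays where left. Its hinge is 75 mm off, towards the block.
- flange_top (a point): Centre of the top face of the large dark blind flange, 120 mm in diameter, with four bolt holes and a flat raised face 68 mm in diameter in the middle; it is fixed on a 130 mm square plate. This point is 30 mm above the bench; z up.
- plug_center (a point): Centre (half-way up) of the six-sided steel plug, 32 mm across flats and 40 mm tall, with a small dark square socket in its top, flush in the other nest, which is like the collar's. A bystander: it must stay seated, so its pedal is not to be pressed.
Things that resemble listed ones, but are neither listed nor needed, are in the scene too. What is shaped like the part that bears collar_center but pink is not meant. What is shaped like the part that bears flange_top but green is not meant.

How it is judged:
On the way:
1. the collar has been pushed up by the ejector and stands raised, upright, in its nest (at least 20 mm up) (height (world z) of collar_center above 0.112 m and distance of collar_center from where it was at the start of the episode below 0.036 m and angle between collar_center's own z axis and vertical below 0.15 rad), for 0.2 s.
At the end, for the whole second after the job is handed in: The collar stands upright (within 7 degrees) and at rest on the flange's top face, its axis within 15 mm of the flange's centre, and the plug is still seated in its nest, within 10 mm of where it was (horizontal distance between collar_center and flange_top below 0.015 m and z of collar_center in the frame of flange_top between 0.016 and 0.024 m and angle between collar_center's own z axis and vertical below 0.12 rad and linear speed of collar below 0.02 m/s and distance of plug_center from where it was at the start of the episode below 0.01 m); the robot touches nothing.
It fails at once if the plug is raised or moved by more than 10 mm (distance of plug_center from where it was at the start of the episode above 0.01 m).
It fails at once if the collar, out of its nest, is let go more than 20 mm above where it would stand on the flange (distance of collar_center from where it was at the start of the episode above 0.06 m and z of collar_center in the frame of flange_top above 0.04 m and contact force between the fingers and collar below 0.1 N).
It also fails if it takes over 51 s, if anything falls off the work surface, if the arm or the gripper's body presses on something with over 40 N, if the wrist force passes 120 N, or if a joint passes its speed limit or range.

ROBOT

A 7-joint arm with a two-finger parallel gripper is mounted at the origin on the work surface. World frame = base frame: x ahead of the robot, y to its left, z up, the work surface at z = 0. Lengths are in m, angles in rad, forces in N, time in s.
With the tool pointing down it reaches from about 0.35 to 0.9 m from the base axis. Payload 7.2 kg.
Tool frame: the origin (TCP) lies midway between the tips of the shut fingers; the grasp point (between the pads) lies 19 mm behind it; z points along the fingers, y is the line along which they close (so a half turn about z gives the same grasp; the last joint's range is limited). The gripper opens to 85 mm and grips with 20 to 120 N. Pads are 22 mm wide; open, the fingers measure 114 mm over their backs; the gripper's body (76 mm by 85 mm) begins 54 mm behind the grasp point. The pads swing forward as they close: fully open they stand 13 mm farther back than shut.
Start: joints at [1.237, 0.411, -0.013, 1.596, 0.006, 1.134, -0.082], TCP at [0.164, -0.603, 0.231] pointing down, gripper open.
Joint ranges: [-2.95, 2.95], [-0.29, 1.99], [-1.47, 1.44], [0.14, 2.54], [-1.03, 4.17], [0.13, 1.85], [-2.86, 2.86]. Speed limits (rad/s): [2.39, 2.39, 3.01, 3.01, 3.14, 3.14, 3.14].

INTERFACE

Orientations are given as [roll, pitch, yaw] about the fixed x, y, z axes, in that order (R = Rz(yaw) Ry(pitch) Rx(roll)).
In Python, from cell import ctrl gives the robot as it stands.
- The arm moves only by the tool drive_tool, never from a script. Its arguments are lists of equal length, an entry for each row: "hand": the opening, from -1 (shut) to 1 (fully open); "translation": the shift along the world's x, y, z scaled (see below), a list of three; "angular": the turn, a rotation vector about the world's x, y, z scaled (see below), a list of three. In form: {"hand": [hand, ...], "translation": [[dx, dy, dz], ...], "angular": [[ax, ay, az], ...]}. A call has 1 to 5 rows; each row shifts and turns the commanded pose from where the row before left it; what a row does not reach is not made up. The controller multiplies each number of a shift by 50 mm and each number of a turn by 0.15 rad. A row lasts 1/10 s, in which the tool goes at most 50 mm and 8.59 degrees, less where a joint would pass 70% of its speed; a pose out of reach is approached as far as the arm can. A call with a number of a shift or a turn outside -1 to 1 is refused whole. A call with a gripper value outside its range is refused whole. The fingers move at their own pace and stop on an object; "grip_force" is the grip in N (left out, the last holds). Time passes only in rows, so rows that do not move let the fingers close. It gives the time, the measured TCP pose, the force, the opening and the grip force at its end, in the units of the state.
- ctrl.sense(): the state, without advancing time (a new reading comes with each control period).
- ctrl.snapshot(name): name is "side" or "top" or "wrist"; returns the picture (384x512x3 uint8, blue, green, red); there is no depth.
- ctrl.camera_params(name): a dict with "vfov" (degrees; the focal length in pixels is half the picture's height over the tangent of half this angle, whatever the lens; pixels are square), "cx", "cy" (the principal point, pixels), "rvec" (rotation vector, rad) and "tvec" (3), from world to camera coordinates, as OpenCV has them; the wrist camera has in their place "T_tool_cam" (4x4, takes a point from camera to tool coordinates, whose origin is the TCP and whose axes are the flange's). Camera axes: x right, y down, z forward; pixel columns grow to the right and rows downward; lengths in m; the calibration is good to about 2 mm. A picture is of the moment at which its call begins: read the wrist's pose just before it. camera_params takes no time and is no camera call.
- ctrl.sign_off(): hands the job in; it is judged then, once.
The state is a dict: "clock": time; "joint_positions": joint angles; "qd": joint speeds; "tau": joint torques, N m; "tcp_pos": TCP position; "tool_rot": TCP orientation; "ft_force": force on the tool from outside, world axes, zero at the start; "moment": the same for the moment, N m; "opening": finger opening in m; "grasp_force": force on a finger pad.
Only numpy, scipy, OpenCV 4.12 (cv2) and the standard library are available. Lean on these libraries where they do the work, as an engineer would, in place of code of your own. Each camera call takes 0.05 s, during which the arm holds its last target. There are 200 camera calls.

## Working session

There is one attempt and no reset: what is moved stays moved. The work goes in short steps, Python scripts to look and compute and a tool call to move; the robot and the scene stay as the last step left them, time stands still between calls to the robot, and variables do not carry over. Pictures are saved under pics/ and viewed, at most 10 in all, crops included, and the job is handed in when it is done.

Besides the shell and the picture viewer there is one more tool, called after "Request:" as name(argument=value, ...) on one line, values as JSON. drive_tool: Moves the arm, as the interface text tells. Shifts and turns lie within -1 to 1; 1 stands for 50 mm of shift or 0.15 rad of turn. Its arguments: {"type":"object","properties":{"hand":{"type":"array"},"translation":{"type":"array"},"angular":{"type":"array"},"grip_force":{"type":"number"}},"required":["hand","translation","angular"]}

```bash
mkdir -p pics
cat > h.py <<'E'
import numpy as np,cv2
from cell import ctrl
def cam(n):
    p=ctrl.camera_params(n); f=192/np.tan(np.radians(p['vfov'])/2)
    K=np.array([[f,0,p['cx']],[0,f,p['cy']],[0,0,1]])
    if 'rvec' in p: 
        R=cv2.Rodrigues(np.array(p['rvec'],float))[0]; t=np.array(p['tvec'],float).ravel()
        return K,R.T,-R.T@t,p
    from scipy.spatial.transform import Rotation as Ro
    s=ctrl.sense(); T=np.array(p['T_tool_cam']); Rt=Ro.from_euler('xyz',s['tool_rot']).as_matrix()
    return K,Rt@T[:3,:3],Rt@T[:3,3]+s['tcp_pos'],p
def ray(c,uv,z):
    K,R,o,_=c; d=R@np.linalg.inv(K)@[uv[0],uv[1],1]; return o+d*(z-o[2])/d[2]
def proj(c,P):
    K,R,o,_=c; q=K@R.T@(np.array(P)-o); return q[:2]/q[2]
E
python3 - <<'E'
from h import *
s=ctrl.sense();print(s)
ims=[]
for n in('top','side','wrist'):
    c=cam(n);print(n,c[3],c[2]); im=ctrl.snapshot(n); cv2.imwrite(f'pics/{n}0.png',im)
E
```

```text
{'clock': 0.0, 'joint_positions': array([ 1.23679045,  0.41187926, -0.01271564,  1.59702486,  0.00562443,
        1.13427926, -0.0822034 ]), 'qd': array([-0.0002576 ,  0.00033513,  0.00097903,  0.00024538,  0.00075219,
        0.00075815,  0.0007032 ]), 'tau': array([ 1.35682003e-03, -6.00621557e+01,  6.82654940e-01, -2.99418157e+01,
        1.36940819e-02,  1.05058320e-02,  6.69950495e-06]), 'tcp_pos': array([ 0.16400985, -0.60260272,  0.23047376]), 'tool_rot': array([-3.14004315e+00,  1.30624192e-04,  2.65840778e-01]), 'ft_force': array([ 0.29403457,  0.22805915, -0.04422048]), 'moment': array([ 0.0250614 , -0.02060535,  0.01143826]), 'grasp_force': 0.0, 'opening': 0.08542465413781292}
top {'vfov': 50.47808249128307, 'cx': 259.76625392958283, 'cy': 190.7782490705495, 'rvec': array([ 2.20565892, -2.14203865,  0.17250637]), 'tvec': array([-0.07014897,  0.57513237,  0.85651725])} [ 0.46675463 -0.02348056  0.92244712]
side {'vfov': 56.800441667836694, 'cx': 256.76496723322776, 'cy': 189.86231637462404, 'rvec': array([ 0.53979698, -2.78935317,  1.04028823]), 'tvec': array([0.49383648, 0.2442642 , 0.61988804])} [0.38759121 0.38922899 0.62134893]
wrist {'vfov': 67.55751617631003, 'cx': 254.4914580691538, 'cy': 192.24440792139404, 'T_tool_cam': array([[ 9.96202744e-04, -9.47048560e-01, -3.21088823e-01,
         8.28228736e-02],
       [ 9.99999368e-01,  7.75894815e-04,  8.14080181e-04,
         5.59610101e-04],
       [-5.21842310e-04, -3.21089431e-01,  9.47048734e-01,
        -1.41865692e-01],
       [ 0.00000000e+00,  0.00000000e+00,  0.00000000e+00,
         1.00000000e+00]])} [ 0.24413959 -0.58161773  0.37237975]
```

View pics/top0.png

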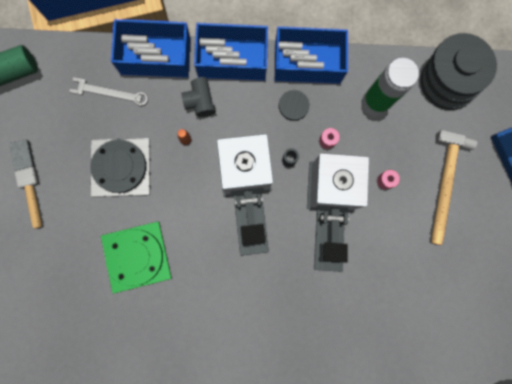

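View pics/side0.png

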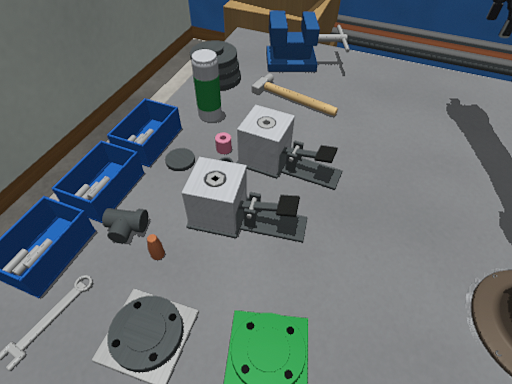

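The top view shows nests at (246,160) and (343,180), pedal pads at (253,234) and (333,253), and the dark flange at (118,166). The side view shows a square socket in the nearer nest (215,178), which is the left one from the top. I'll enlarge both pockets to confirm, and measure.

```bash
cat > m.py <<'E'
from h import *
t=cv2.imread('pics/top0.png');s=cv2.imread('pics/side0.png')
def blob(im,lo,hi,box):
    x0,y0,x1,y1=box; m=cv2.inRange(im,lo,hi)[y0:y1,x0:x1]
    n,l,st,ce=cv2.connectedComponentsWithStats(m); i=1+st[1:,4].argmax()
    cnt=max(cv2.findContours((l==i).astype('u1'),0,2)[0],key=cv2.contourArea)
    r=cv2.minAreaRect(cnt); return ce[i]+[x0,y0],st[i,4],(np.array(r[0])+[x0,y0],r[1:]),cnt+[x0,y0]
ct,cs=cam('top'),cam('side')
for nm,b in(('L',(210,125,280,205)),('R',(305,145,375,215))):
    g=blob(t,(190,)*3,(255,)*3,b); print(nm,'block',g[2],g[1],ray(ct,g[2][0],.112))
for nm,b in(('L',(238,218,270,250)),('R',(316,238,352,268))):
    g=blob(t,(0,)*3,(35,)*3,b); print(nm,'pad',g[0],g[1],g[2],ray(ct,g[0],.076))
g=blob(t,(40,)*3,(100,)*3,(85,132,155,200));e=cv2.fitEllipse(cv2.convexHull(g[3]))
print('flange',g[0],e,ray(ct,e[0],.027))
# collar bore / ring
for nm,c in(('L',(245,160)),('R',(343,180))): print(nm,ray(ct,c,.112))
a=cv2.resize(t[140:270,220:370],None,fx=3,fy=3,interpolation=2)
b=cv2.resize(s[95:245,180:310],(338,390),interpolation=2)
cv2.imwrite('pics/z.png',np.hstack([a,b]))
E
python3 m.py
```

```text
L block (array([244.58863831, 160.77558136]), ((48.85342025756836, 49.93210983276367), 83.48019409179688)) 2220 [ 0.62769191 -0.0184122   0.112     ]
R block (array([343.14601517, 179.30973053]), ((49.55665588378906, 48.75843048095703), 3.814074993133545)) 2008 [ 0.59633838 -0.21931413  0.112     ]
L pad [253.09146341 236.20731707] 164 (array([252.68461609, 234.9769249 ]), ((16.00048065185547, 19.225383758544922), 82.87498474121094)) [ 0.47708674 -0.0407267   0.076     ]
R pad [333.43362832 252.34955752] 226 (array([334.15243912, 252.62804985]), ((21.86544418334961, 16.454299926757812), 6.34019136428833)) [ 0.44844029 -0.20800728  0.076     ]
flange [118.53041475 166.18248848] ((118.40753173828125, 166.20362854003906), (51.41684341430664, 54.34408950805664), 99.81388092041016) [0.62286509 0.25955321 0.027     ]
L [ 0.62931452 -0.01919276  0.112     ]
R [ 0.59491237 -0.21901807  0.112     ]
```

View pics/z.png

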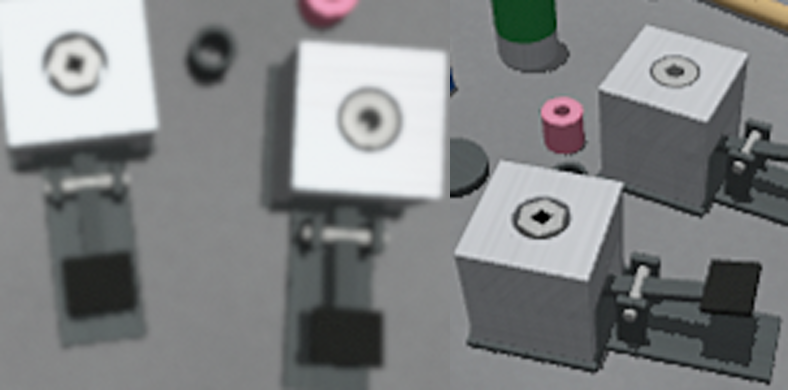

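Left pocket is the plug with its square socket, and the right one is the round collar with its bore. So collar ≈ (0.595, -0.219), its pad ≈ (0.449, -0.208) (146 mm apart, as expected), and flange ≈ (0.623, 0.259). Next I go over the pedal with the fingers shut.

Request:
drive_tool(hand=[-1,-1,-1,-1,-1], translation=[[0.57,0.79,0],[0.57,0.79,0],[0.57,0.79,0],[0.57,0.79,0],[0.57,0.79,0]], angular=[[0,0,0],[0,0,0],[0,0,0],[0,0,0],[0,0,0]], grip_force=50)

```text
clock: 0.65
tcp_pos: [0.3074, -0.4038, 0.2312]
tool_rot: [3.142, 0.0, 0.266]
ft_force: [1.6, 0.0, -0.1]
opening: 0.0123
grasp_force: 0.0
```

Request:
drive_tool(hand=[-1,-1,-1,-1,-1], translation=[[0.57,0.79,0],[0.57,0.79,0],[0.57,0.79,0],[0.57,0.79,0],[0.57,0.79,0]], angular=[[0,0,0],[0,0,0],[0,0,0],[0,0,0],[0,0,0]])

```text
clock: 1.15
tcp_pos: [0.4499, -0.2064, 0.2314]
tool_rot: [3.141, -0.0, 0.266]
ft_force: [-0.1, -1.0, -0.4]
opening: -0.0002
grasp_force: 0.0
```

Request:
drive_tool(hand=[-1,-1,-1], translation=[[0,0,0],[0,0,0],[0,0,0]], angular=[[0,0,0],[0,0,0],[0,0,0]])

```text
clock: 1.45
tcp_pos: [0.4483, -0.2091, 0.231]
tool_rot: [3.141, 0.001, 0.264]
ft_force: [-0.2, -0.7, -0.4]
opening: 0.0001
grasp_force: 0.0
```

Run:
```python
from h import *
c=cam('wrist'); im=ctrl.snapshot('wrist')
for P in([.449,-.208,.076],[.595,-.219,.112],[*ctrl.sense()['tcp_pos']]):
    u=proj(c,P);print(u); cv2.drawMarker(im,tuple(int(round(x)) for x in u),(0,0,255),0,12)
cv2.imwrite('pics/w1.png',im)
```

```text
[252.87379988 175.52018671]
[313.68053702  20.50759049]
[253.68445696 251.22330955]
```

View pics/w1.png

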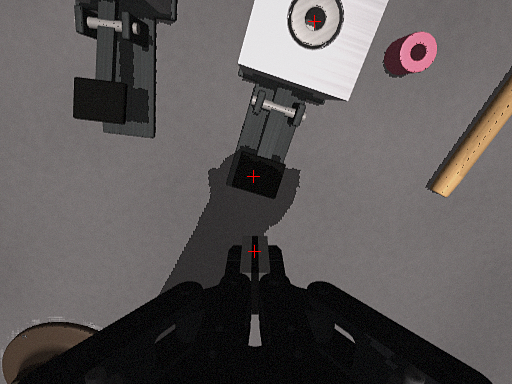

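The wrist view shows the collar's pad centred at about (257,174) and the bore at (317,20), both within about 3 px of my marks. I descend and press.

Request:
drive_tool(hand=[-1,-1,-1,-1], translation=[[0,-0.02,-0.9],[0,0,-0.9],[0,0,-0.8],[0,0,-0.2]], angular=[[0,0,0],[0,0,0],[0,0,0],[0,0,0]])

```text
clock: 1.9
tcp_pos: [0.4458, -0.2095, 0.0877]
tool_rot: [-3.138, 0.005, 0.263]
ft_force: [-0.6, 0.1, 1.1]
opening: -0.0
grasp_force: 0.0
```

Request:
drive_tool(hand=[-1,-1,-1,-1,-1], translation=[[0,0,-0.16],[0,0,-0.16],[0,0,-0.16],[0,0,-0.16],[0,0,0]], angular=[[0,0,0],[0,0,0],[0,0,0],[0,0,0],[0,0,0]])

```text
clock: 2.4
tcp_pos: [0.4489, -0.2099, 0.0602]
tool_rot: [3.14, 0.0, 0.265]
ft_force: [-0.0, 0.5, 0.2]
opening: -0.0001
grasp_force: 0.0
```

Request:
drive_tool(hand=[-1,-1], translation=[[0,0,-0.1],[0,0,-0.1]], angular=[[0,0,0],[0,0,0]])

```text
clock: 2.6
tcp_pos: [0.4491, -0.21, 0.0511]
tool_rot: [3.14, 0.0, 0.265]
ft_force: [-7.3, 0.5, 13.4]
opening: -0.0001
grasp_force: 7.4
```

Request:
drive_tool(hand=[-1,-1], translation=[[0,0,-0.06],[0,0,-0.06]], angular=[[0,0,0],[0,0,0]])

```text
clock: 2.8
tcp_pos: [0.4493, -0.2102, 0.0478]
tool_rot: [3.139, 0.0, 0.265]
ft_force: [-26.7, 8.5, 83.0]
opening: 0.0002
grasp_force: 43.1
```

The pedal is at its stop (83 N), so I back off.

Request:
drive_tool(hand=[-1,-1,-1,-1], translation=[[0,0,0.3],[0,0,1],[0,0,1],[0,0,1]], angular=[[0,0,0],[0,0,0],[0,0,0],[0,0,0]])

```text
clock: 3.2
tcp_pos: [0.4496, -0.2091, 0.2116]
tool_rot: [3.14, -0.002, 0.266]
ft_force: [1.4, -0.9, 0.0]
opening: 0.0
grasp_force: 0.0
```

Request:
drive_tool(hand=[1,1,1,1,1], translation=[[0.2,0,0.8],[0.2,0,0],[0,0,0],[0,0,0],[0,0,0]], angular=[[0,0,0],[0,0,0],[0,0,0],[0,0,0],[0,0,0]])

```text
clock: 3.7
tcp_pos: [0.4681, -0.2089, 0.247]
tool_rot: [-3.14, 0.002, 0.266]
ft_force: [-0.6, 1.3, 1.1]
opening: 0.0723
grasp_force: 0.0
```

Run:
```python
from h import *
print(ctrl.sense()['tcp_pos'])
c=cam('wrist'); im=ctrl.snapshot('wrist')
for z,P in enumerate(([.595,-.219,.140],[.595,-.22,.112])):
    u=proj(c,P);print(u); cv2.drawMarker(im,tuple(int(round(x)) for x in u),(0,0,255),z,8)
g=cv2.cvtColor(im,6); u=proj(c,[.595,-.22,.14]).astype(int)
ci=cv2.HoughCircles(cv2.medianBlur(g,3),cv2.HOUGH_GRADIENT,1,60,param1=100,param2=18,minRadius=22,maxRadius=50)
if ci is not None:
  for x,y,r in ci[0]:
    if np.hypot(x-u[0],y-u[1])<50: print(x,y,r,ray(c,(x,y),.14))
cv2.imwrite('pics/w2.png',im);cv2.imwrite('pics/s2.png',ctrl.snapshot('side'))
```

```text
[ 0.46809815 -0.20889845  0.24697771]
[309.18502081  44.54067335]
[304.50799394  50.14600185]
311.5 43.5 25.7 [ 0.59616413 -0.22050153  0.14      ]
```

View pics/w2.png

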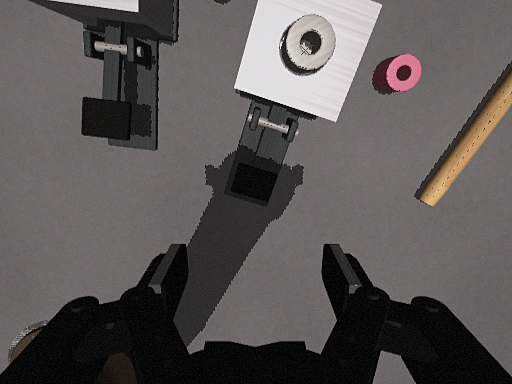

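The collar is raised: its ring sits at (311,43), giving centre (0.596, -0.2205) at z 0.14. I move over it.

Request:
drive_tool(hand=[1,1,1,1,1], translation=[[0.85,-0.08,0],[0.85,-0.08,0],[0.85,-0.08,0],[0,0,0],[0,0,0]], angular=[[0,0,0],[0,0,0],[0,0,0],[0,0,0],[0,0,0]])

```text
clock: 4.3
tcp_pos: [0.5966, -0.2206, 0.2464]
tool_rot: [-3.14, 0.002, 0.267]
ft_force: [-0.6, -0.4, -0.2]
opening: 0.0852
grasp_force: 0.0
```

Request:
drive_tool(hand=[1,1,1,1,1], translation=[[0,0,-0.5],[0,0,-0.6],[0,0,-0.6],[0,0,-0.5],[0,0,0]], angular=[[0,0,0],[0,0,0],[0,0,0],[0,0,0],[0,0,0]])

```text
clock: 4.8
tcp_pos: [0.593, -0.2209, 0.1349]
tool_rot: [-3.138, 0.006, 0.265]
ft_force: [-0.4, 0.6, 0.2]
opening: 0.0853
grasp_force: 0.0
```

Request:
drive_tool(hand=[1,1,1,1,1], translation=[[0,0,-0.2],[0,0,-0.2],[0,0,-0.08],[0,0,0],[0,0,0]], angular=[[0,0,0],[0,0,0],[0,0,0],[0,0,0],[0,0,0]])

```text
clock: 5.3
tcp_pos: [0.5969, -0.2212, 0.1148]
tool_rot: [3.141, -0.001, 0.266]
ft_force: [0.7, 0.4, 0.2]
opening: 0.0857
grasp_force: 0.0
```

Request:
drive_tool(hand=[-0.05,-0.05,-0.2,-0.3,-0.4], translation=[[0,0,0],[0,0,0],[0,0,0],[0,0,0],[0,0,0]], angular=[[0,0,0],[0,0,0],[0,0,0],[0,0,0],[0,0,0]], grip_force=60)

```text
clock: 5.8
tcp_pos: [0.5968, -0.2208, 0.1146]
tool_rot: [-3.142, -0.0, 0.266]
ft_force: [-0.7, 0.9, 3.9]
opening: 0.0379
grasp_force: 59.9
```

Request:
drive_tool(hand=[-1,-1,-1], translation=[[0,0,0],[0,0,0],[0,0,0]], angular=[[0,0,0],[0,0,0],[0,0,0]])

```text
clock: 6.1
tcp_pos: [0.5968, -0.2208, 0.1146]
tool_rot: [-3.142, -0.0, 0.266]
ft_force: [-1.8, 2.3, 5.9]
opening: 0.0384
grasp_force: 60.1
```

Gripped at 38–40 mm. I lift straight up.

Request:
drive_tool(hand=[-1,-1,-1,-1,-1], translation=[[0,0,0.1],[0,0,0.2],[0,0,0.4],[0,0,0.6],[0,0,0.6]], angular=[[0,0,0],[0,0,0],[0,0,0],[0,0,0],[0,0,0]])

```text
clock: 6.6
tcp_pos: [0.5961, -0.2213, 0.2101]
tool_rot: [-3.141, 0.001, 0.266]
ft_force: [1.1, 0.3, -2.6]
opening: 0.0381
grasp_force: 60.6
```

Request:
drive_tool(hand=[-1,-1,-1], translation=[[0,0,0.4],[0,0,0.2],[0,0,0]], angular=[[0,0,0],[0,0,0],[0,0,0]])

```text
clock: 6.9
tcp_pos: [0.5972, -0.2214, 0.2408]
tool_rot: [3.14, -0.002, 0.266]
ft_force: [1.2, -0.0, -2.7]
opening: 0.038
grasp_force: 60.7
```

Run:
```python
from h import *
s=ctrl.sense();print(s['tcp_pos'],s['ft_force'],s['opening'],s['grasp_force'])
a=ctrl.snapshot('wrist');b=ctrl.snapshot('side')
p=s['tcp_pos'];u=proj(cam('side'),p).astype(int);print(u)
x=max(u[0]-70,0);y=max(u[1]-60,0)
z=cv2.resize(b[y:y+120,x:x+140],(448,384),interpolation=2)
cv2.imwrite('pics/g.png',np.hstack([a[:,100:412],z]))
```

```text
[ 0.59718447 -0.2214262   0.24077063] [ 1.22730688 -0.02956148 -2.74509496] 0.03802965640719888 60.65056320279837
[268  69]
```

View pics/g.png

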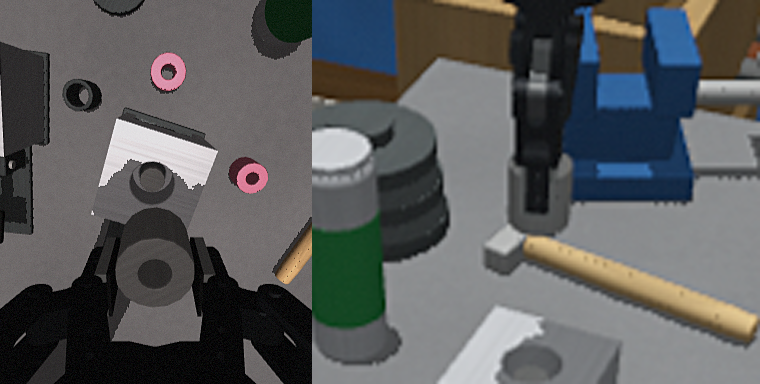

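The collar is held upright, in both the wrist and side views, with weight -2.7 N as expected. I carry it across.

Request:
drive_tool(hand=[-1,-1,-1,-1,-1], translation=[[0.04,0.4,0],[0.04,0.8,0],[0.04,0.8,0],[0.04,0.8,0],[0.04,0.8,0]], angular=[[0,0,0],[0,0,0],[0,0,0],[0,0,0],[0,0,0]])

```text
clock: 7.5
tcp_pos: [0.6057, -0.0397, 0.2375]
tool_rot: [-3.141, 0.003, 0.266]
ft_force: [1.8, -0.3, -2.5]
opening: 0.0384
grasp_force: 60.7
```

Request:
drive_tool(hand=[-1,-1,-1,-1,-1], translation=[[0.04,0.8,0],[0.04,0.8,0],[0.04,0.8,0],[0.04,0.8,0],[0.04,0.8,0]], angular=[[0,0,0],[0,0,0],[0,0,0],[0,0,0],[0,0,0]])

```text
clock: 8.0
tcp_pos: [0.6158, 0.1601, 0.2374]
tool_rot: [3.141, 0.003, 0.266]
ft_force: [1.5, -0.2, -3.3]
opening: 0.0378
grasp_force: 60.7
```

Request:
drive_tool(hand=[-1,-1,-1,-1,-1], translation=[[0.04,0.8,0],[0.04,0.8,0],[0.04,0.4,0],[0,0,0],[0,0,0]], angular=[[0,0,0],[0,0,0],[0,0,0],[0,0,0],[0,0,0]])

```text
clock: 8.5
tcp_pos: [0.622, 0.2586, 0.2373]
tool_rot: [3.141, 0.003, 0.267]
ft_force: [-0.1, -0.3, -3.7]
opening: 0.0381
grasp_force: 60.8
```

Run:
```python
from h import *
print(ctrl.sense()['tcp_pos'])
c=cam('wrist'); im=ctrl.snapshot('wrist')
for z,P in enumerate(([.624,.258,.03],)):
    u=proj(c,P);print(u); cv2.drawMarker(im,tuple(int(round(x)) for x in u),(0,0,255),z,8)
# plate corners / flange rim projected from estimate
for r,h in((.06,.027),(.034,.03)):
    P=[proj(c,[.624+r*np.cos(a),.258+r*np.sin(a),h]) for a in np.linspace(0,6.28,40)]
    cv2.polylines(im,[np.int32(np.round(P))],1,(0,255,255),1)
cv2.imwrite('pics/f.png',im)
```

```text
[0.62201588 0.25862499 0.23732547]
[254.58405693 163.32717568]
```

View pics/f.png

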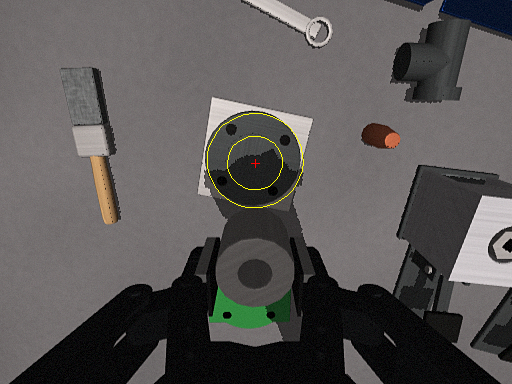

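The wrist view shows the flange's bolt holes at (232,129), (285,140), (273,191) and (222,181). Their mean (253,160) puts the flange about 3 mm ahead of my mark, so the target is about (0.6255, 0.2595). I lower the collar.

Request:
drive_tool(hand=[-1,-1,-1,-1,-1], translation=[[0.07,0.02,-0.5],[0,0,-0.8],[0,0,-0.8],[0,0,-0.7],[0,0,-0.4]], angular=[[0,0,0],[0,0,0],[0,0,0],[0,0,0],[0,0,0]])

```text
clock: 9.05
tcp_pos: [0.625, 0.2564, 0.0755]
tool_rot: [3.14, 0.005, 0.263]
ft_force: [-1.3, -0.5, -3.2]
opening: 0.0384
grasp_force: 60.8
```

Request:
drive_tool(hand=[-1,-1,-1,-1], translation=[[0,0,-0.2],[0,0,-0.2],[0,0,0],[0,0,0]], angular=[[0,0,0],[0,0,0],[0,0,0],[0,0,0]])

```text
clock: 9.45
tcp_pos: [0.6269, 0.2599, 0.0603]
tool_rot: [-3.141, -0.001, 0.265]
ft_force: [0.4, 0.5, -2.4]
opening: 0.0379
grasp_force: 60.8
```

Request:
drive_tool(hand=[-1,-1,-1,-1], translation=[[0,0,-0.12],[0,0,-0.12],[0,0,0],[0,0,0]], angular=[[0,0,0],[0,0,0],[0,0,0],[0,0,0]])

```text
clock: 9.85
tcp_pos: [0.626, 0.26, 0.0471]
tool_rot: [3.142, 0.0, 0.266]
ft_force: [-0.2, 0.5, -3.5]
opening: 0.0377
grasp_force: 60.8
```

Request:
drive_tool(hand=[-1,-1,-1], translation=[[0,0,-0.04],[0,0,0],[0,0,0]], angular=[[0,0,0],[0,0,0],[0,0,0]])

```text
clock: 10.15
tcp_pos: [0.6265, 0.2602, 0.0458]
tool_rot: [-3.141, -0.001, 0.266]
ft_force: [-0.9, 0.1, 1.7]
opening: 0.0379
grasp_force: 61.1
```

Request:
drive_tool(hand=[-1,-1,-1], translation=[[0,0,-0.03],[0,0,0],[0,0,0]], angular=[[0,0,0],[0,0,0],[0,0,0]])

```text
clock: 10.45
tcp_pos: [0.6265, 0.2602, 0.0457]
tool_rot: [3.141, -0.001, 0.266]
ft_force: [-4.4, -1.6, 11.9]
opening: 0.0383
grasp_force: 62.3
```

Contact at z 0.0457, as predicted. I release slowly, then check before withdrawing.

Request:
drive_tool(hand=[0.0,0.1,0.3,0.6,1], translation=[[0,0,0],[0,0,0],[0,0,0],[0,0,0],[0,0,0]], angular=[[0,0,0],[0,0,0],[0,0,0],[0,0,0],[0,0,0]])

```text
clock: 10.95
tcp_pos: [0.6261, 0.2599, 0.0436]
tool_rot: [-3.142, 0.0, 0.266]
ft_force: [-0.3, -0.7, -0.5]
opening: 0.0805
grasp_force: 0.0
```

Request:
drive_tool(hand=[1,1,1,1,1], translation=[[0,0,0],[0,0,0],[0,0,0.2],[0,0,0.6],[0,0,1]], angular=[[0,0,0],[0,0,0],[0,0,0],[0,0,0],[0,0,0]])

```text
clock: 11.45
tcp_pos: [0.6242, 0.2589, 0.132]
tool_rot: [3.141, 0.006, 0.266]
ft_force: [0.6, 0.0, 0.1]
opening: 0.086
grasp_force: 0.0
```

Request:
drive_tool(hand=[1,1,1,1,1], translation=[[-0.5,0,0.6],[-0.8,0,0.4],[-0.8,0,0],[0,0,0],[0,0,0]], angular=[[0,0,0],[0,0,0],[0,0,0],[0,0,0],[0,0,0]])

```text
clock: 11.95
tcp_pos: [0.5211, 0.2601, 0.1851]
tool_rot: [3.141, -0.002, 0.267]
ft_force: [0.4, 0.4, 1.1]
opening: 0.0851
grasp_force: 0.0
```

Run:
```python
from h import *
print(ctrl.sense()['tcp_pos'])
c=cam('wrist');im=ctrl.snapshot('wrist');s=ctrl.snapshot('side')
g=cv2.medianBlur(cv2.cvtColor(im,6),3);u=proj(c,[.6265,.26,.07]);print(u)
ci=cv2.HoughCircles(g,cv2.HOUGH_GRADIENT,1,60,param1=100,param2=15,minRadius=12,maxRadius=40)
if ci is not None:
  for x,y,r in ci[0]:
    if np.hypot(x-u[0],y-u[1])<40: print(x,y,r,ray(c,(x,y),.07))
x,y=(int(v) for v in u);y0=max(y-100,0);x0=max(x-100,0)
a=cv2.resize(im[y0:y0+200,x0:x0+200],(400,400));b=cv2.resize(s[240:384,70:214],(400,400))
cv2.imwrite('pics/e.png',np.hstack([a,b]))
```

```text
[0.52105825 0.26011606 0.18513842]
[287.34622307  71.18804194]
289.5 69.5 24.9 [0.62820173 0.25866994 0.07      ]
```

View pics/e.png

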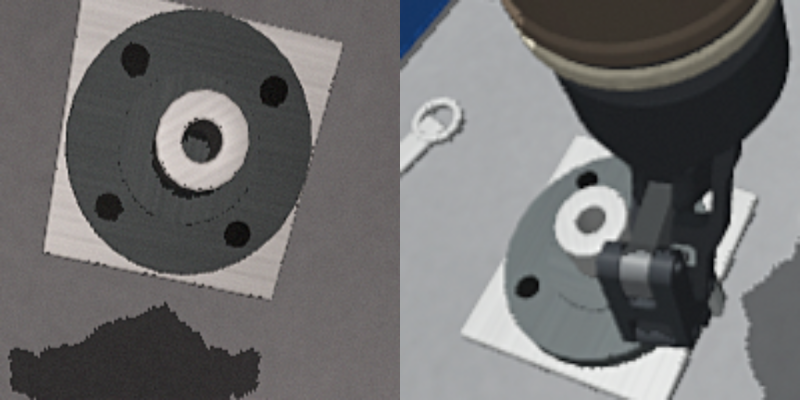

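The collar stands upright on the flange. I check its centring from the bolt holes and hand in if it is good.

Run:
```python
from h import *
c=cam('wrist')
h=np.mean([ray(c,(187+x/2,y/2),.026) for x,y in((135,59),(273,91),(237,234),(109,206))],0)
k=ray(c,(288,70),.07); d=np.hypot(*(h-k)[:2]); print(h,k,d)
if d<.009: print(ctrl.sign_off())
```

```text
[0.62698662 0.26050764 0.026     ] [0.6286046  0.25924838 0.07      ] 0.0020502705460884855
the job is handed in; nothing more can be done
None
```

The job is handed in at about 12 s on the clock: the collar stands upright on the flange, about 2 mm off centre by my measurement, and I never touched the plug or its pedal; sign-off returned no verdict.

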